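# Collapse the telescoping light tube, innermost tube first

### The job

Collapse the telescoping light tube for storage, innermost tube first: lift off the orange spacer and push the inner tube fully home by its black end cap while the blue spacer is still in place on the middle tube. Only then lift off the blue spacer and push the middle tube fully home too. Both spacers must end up standing upright on their legs inside the white tray, and the other things on the bench must be left as they stand.

Things in the scene. Friction and masses are not known exactly. Their poses are not given: they have to be found in the camera images.
- light_tube: telescoping tube lying level, its black barrel (diameter 60 mm, x = -65 to 65 mm; two clamp bands of 67 mm with screw lugs up to 116 mm above the bench) fixed on a grey foot 150 x 90 x 12 mm. Origin: centre of the foot's underside; x is the direction in which the tubes draw out, z up. All tubes share one level axis, 70 mm above the bench, over y = 0
- barrel_rim (a point): centre of the barrel's open rim, on the tubes' axis, at x = 65 mm of light_tube. The middle tube (aluminium, diameter 44 mm) comes out here
- middle_collar (a point): centre of the outer face of the dark collar (diameter 56 mm, 8 mm thick) that ends the middle tube; the inner tube (brass, diameter 32 mm) comes out here. The collar lies against the barrel's rim when the middle tube is home
- middle_draw (a joint): gap between barrel rim and collar, m: 0 = middle tube fully home (stop), 0.07 = all out. Stays where left; slides with about 2.5 N, looser than the inner tube: with the blue spacer off, a push on the cap moves the middle tube first; with it on, the middle tube only slips in until the spacer stops it
- inner_draw (a joint): gap between collar and end cap, m: 0 = inner tube fully home (stop), 0.08 = all out. Stays where it is left; slides with about 5 N. Once it is home, a push on the cap pushes the middle tube
- cap_end (a point): centre of the outer flat face of the black ribbed end cap (diameter 46 mm, 26 mm long) that closes the inner tube; 70 mm above the bench. Push here, against light_tube's x. It lies at x = 99 mm + middle_draw + inner_draw of light_tube
- blue_spacer: blue saddle (upside-down U), hangs over the middle tube between rim and collar, keeping it drawn out; 40 mm long (own x, along the tube), 64 wide, 78 high, about 60 g. Origin: underside centre, between the feet of its two 8 mm legs, at first 44 mm above the bench; z up. Gap between legs 48 mm; roof, resting on the tube, at z = 48 mm. Lift it straight up; stand it on its legs
- blue_spacer_tab (a point): centre of the grip tab on top of the blue spacer: 12 mm thick along the spacer's x, 30 mm wide along its y, 22 mm high (z = 56 to 78 mm above the spacer's origin, this point at 67 mm)
- orange_spacer: orange saddle (upside-down U), hangs over the inner tube between collar and cap, keeping it drawn out; 34 mm long (own x, along the tube), 50 wide, 65 high, about 60 g. Origin: underside centre, between the feet of its two 7 mm legs, at first 50 mm above the bench; z up. Gap between legs 36 mm; roof, resting on the tube, at z = 36 mm. Lift it straight up; stand it on its legs
- orange_spacer_tab (a point): centre of the grip tab on top of the orange spacer: 12 mm thick along the spacer's x, 30 mm wide along its y, 22 mm high (z = 43 to 65 mm above the spacer's origin, this point at 54 mm)
- white_tray: low white tray, fixed, 200 (x) x 160 (y) mm outside, rim 19 mm high, walls and floor 3 mm thick. Origin: centre of its underside
- petri_dish: closed round petri dish, diameter 59 mm, 15 mm high, lying in the tray; not to be disturbed. Origin: centre of its underside
- reagent_bottle: bottle with a blue cap, diameter 68 mm, 148 mm high, a bystander. Origin: centre of its underside
- wash_bottle: white squeeze bottle with a red bent jet, body of diameter 68 mm centred at its own y = +25 mm, 206 mm high, a bystander. Origin: on its underside, 25 mm off the body's axis; the jet overhangs towards its own -y
- conical_tube: white tube with a blue screw cap, standing, diameter 34 mm, 112 mm high, a bystander. Origin: centre of its underside
- glass_vial: glass vial with a black cap, diameter 28 mm, 59 mm high, a bystander. Origin: centre of its underside
- beaker: small glass beaker, diameter 54 mm, 68 mm high, a bystander. Origin: centre of its underside
- timer: white timer lying flat, 62 x 66 x 18 mm, a bystander. Origin: centre of its underside

How it is judged:
On the way, in this order (a step that is already met when the one before it is completed fails the run):
1. the inner tube is fully home in the middle tube while the blue spacer still sits on the middle tube, which is still drawn out (value of joint inner_draw below 0.003 m and value of joint middle_draw above 0.03 m and x of blue_spacer in the frame of light_tube between 0.07 and 0.13 m and y of blue_spacer in the frame of light_tube between -0.015 and 0.015 m and height (world z) of blue_spacer below 0.06 m), for 0.2 s.
2. the middle tube is fully home too, with the inner tube still home (value of joint each of inner_draw, middle_draw below 0.003 m), for 0.2 s.
At the end, for the whole second after the job is handed in: both tubes are fully home (each within 3 mm of its stop), and both spacers stand upright (within 0.2 rad) on the white tray's floor (origin inside the tray's outline, less than 12 mm above its underside), at rest (all of step 2 and x of blue_spacer in the frame of white_tray between -0.1 and 0.1 m and y of blue_spacer in the frame of white_tray between -0.08 and 0.08 m and z of each of blue_spacer, orange_spacer in the frame of white_tray below 0.012 m and angle between each of blue_spacer, orange_spacer's own z axis and vertical below 0.2 rad and linear speed of each of blue_spacer, orange_spacer below 0.02 m/s and x of orange_spacer in the frame of white_tray between -0.1 and 0.1 m and y of orange_spacer in the frame of white_tray between -0.08 and 0.08 m); the robot touches nothing.
It fails at once if a bystander (petri dish, reagent bottle, wash bottle, conical tube, glass vial, beaker or timer) is knocked over or shifted by more than 20 mm (distance of any of petri_dish, reagent_bottle, wash_bottle, conical_tube, glass_vial, beaker, timer from where it was at the start of the episode above 0.02 m or angle between any of petri_dish, reagent_bottle, wash_bottle, conical_tube, glass_vial, beaker, timer's own z axis and vertical above 0.4 rad).
It also fails if it takes over 72 s, if anything falls off the work surface, if the arm or the gripper's body presses on something with over 40 N, if the wrist force passes 120 N, or if a joint passes its speed limit or range.

### The arm

A 6-joint arm with a two-finger parallel gripper is mounted at the origin on a cart in front of the work surface, level with it; the furniture and walls round the work are solid. World frame = base frame: x ahead of the robot, y to its left, z up, the work surface at z = 0. Lengths are in m, angles in rad, forces in N, time in s.
With the tool pointing down it reaches from about 0.35 to 0.725 m from the base axis. Payload 6 kg.
Tool frame: the origin (TCP) lies midway between the tips of the shut fingers; the grasp point (between the pads) lies 19 mm behind it; z points along the fingers, y is the line along which they close (so a half turn about z gives the same grasp; the last joint's range is limited). The gripper opens to 85 mm and grips with 20 to 120 N. Pads are 22 mm wide; open, the fingers measure 114 mm over their backs; the gripper's body (76 mm by 85 mm) begins 54 mm behind the grasp point. The pads swing forward as they close: fully open they stand 13 mm farther back than shut.
Start: joints at [1.597, 0.04, 0.085, 0, -1.615, -0.334], TCP at [0.182, 0.572, 0.231] pointing down, gripper open.
Joint ranges: [-2.56, 2.56], [-1.29, 2.01], [-1.08, 1.49], [-3.29, 1.98], [-2.81, -0.18], [-2.99, 2.99]. Speed limits (rad/s): [2.57, 2.57, 3.01, 3.14, 3.14, 3.14].

### API

Orientations are given as a rotation vector (axis times angle).
In Python, from workcell import bot gives the robot as it stands. Calls block until the motion is done:
- bot.move_to(position, orientation): joint-space move of the TCP to a pose.
- bot.movel(position, ori=None, velocity=0.15): straight line of the TCP; ori=None keeps the orientation; velocity is the mean speed in m/s.
- bot.move_j(angles): joint-space move.
- bot.gripper_open() and bot.grab(): open the fingers fully, or close them until they stop; the grip force is fixed at half the most.
- bot.dwell(seconds).
- bot.solve_ik(position, orientation): joint angles nearest the present ones, or None.
- bot.read_state(): the state.
- bot.capture(name): name is "scene" or "side" or "wrist"; returns the picture (384x512x3 uint8, red, green, blue); there is no depth.
- bot.calibration(name): a dict with "mtx" (3x3 intrinsics, pixels), "T" (4x4, takes a point from camera to world coordinates). Camera axes: x right, y up, looking along -z (the intrinsics and any distortion apply to the point x, -y, -z); pixel columns grow to the right and rows downward; lengths in m; the calibration is good to about 2 mm. A picture is of the moment at which its call begins: read the wrist's pose just before it. calibration takes no time and is no camera call; for the wrist camera it gives the pose at the moment of the call.
A pose or a line that the arm cannot do raises bot.IKError and nothing moves.
- bot.finish_job(): hands the job in; it is judged then, once.
The state is a dict: "time_s": time; "joint_pos": joint angles; "joint_velocities": joint speeds; "tau": joint torques, N m; "eef_pos": TCP position; "tcp_rot": TCP orientation; "wrist_force": force on the tool from outside, world axes, zero at the start; "moment": the same for the moment, N m; "gripper_width": opening from 0.0 (shut) to 1.0 (fully open); "gripper_force": force on a finger pad.
Only numpy, scipy, OpenCV 4.12 (cv2) and the standard library are available. Lean on these libraries where they do the work, as an engineer would, in place of code of your own. Each camera call takes 0.05 s, during which the arm holds its last target. There are 200 camera calls.

## Working session

There is one attempt and no reset: what is moved stays moved. The work goes in short steps, each a Python script; the robot and the scene stay as the last script left them, time stands still between calls to the robot, and variables do not carry over. Pictures are saved under pics/ and viewed, at most 10 in all, crops included, and the job is handed in when it is done.

```bash
mkdir -p pics; ls
python3 - <<'E'
from workcell import bot
import cv2,numpy as np
for n in("scene","side","wrist"):
    c=bot.calibration(n); print(n,np.round(c["mtx"],1).tolist(),np.round(c["T"],3).tolist(),[k for k in c])
    cv2.imwrite(f"pics/{n}0.png",bot.capture(n)[:,:,::-1])
s=bot.read_state();print(s["eef_pos"],s["tcp_rot"],s["time_s"])
E
python3 -c "
import cv2,numpy as np
a=[cv2.imread(f'pics/{n}0.png') for n in('scene','side')]
cv2.imwrite('pics/a.png',cv2.resize(a[0],(800,600),interpolation=cv2.INTER_CUBIC));cv2.imwrite('pics/b.png',cv2.resize(a[1],(800,600),interpolation=cv2.INTER_CUBIC))"
```

```text
pics
workcell.py
scene [[348.1, 0.0, 253.1], [0.0, 348.1, 184.3], [0.0, 0.0, 1.0]] [[0.652, 0.57, -0.5, 0.035], [-0.758, 0.492, -0.428, -0.477], [0.002, 0.658, 0.753, 0.95], [0.0, 0.0, 0.0, 1.0]] ['mtx', 'T']
side [[389.2, 0.0, 254.7], [0.0, 389.2, 190.4], [0.0, 0.0, 1.0]] [[-0.933, 0.238, -0.27, 0.251], [-0.36, -0.618, 0.699, 0.819], [-0.001, 0.749, 0.662, 0.879], [0.0, 0.0, 0.0, 1.0]] ['mtx', 'T']
wrist [[314.2, 0.0, 256.7], [0.0, 314.2, 192.2], [0.0, 0.0, 1.0]] [[-0.302, 0.908, 0.289, 0.256], [-0.953, -0.289, -0.09, 0.548], [0.002, -0.303, 0.953, 0.374], [0.0, 0.0, 0.0, 1.0]] ['mtx', 'T']
[0.18164704 0.57157825 0.23050674] [ 3.10309458e+00 -4.81347536e-01 -1.09665207e-04] 0.15
```

View pics/a.png

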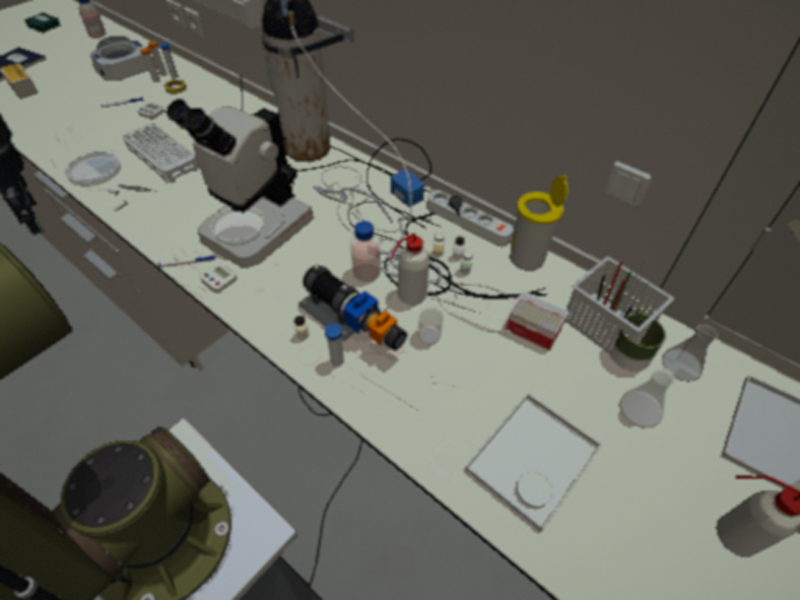

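View pics/b.png

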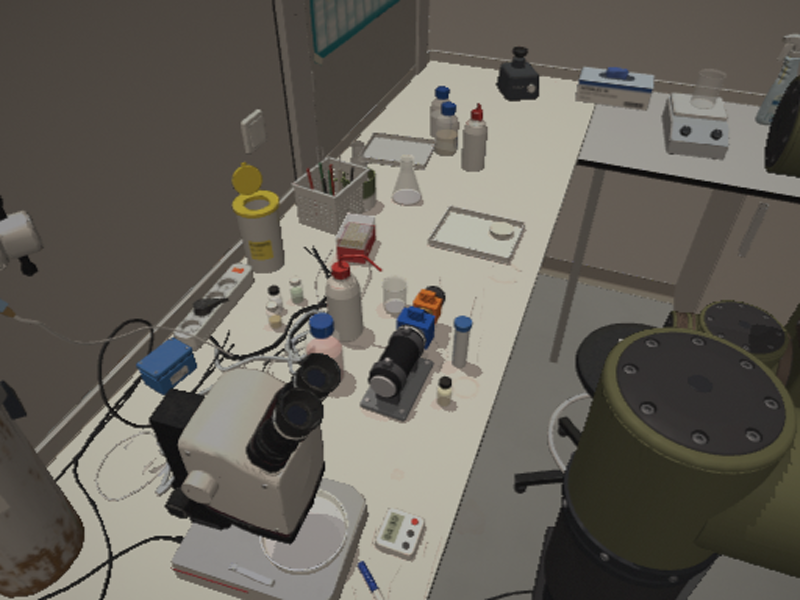

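The scene and side views show the tube with the orange spacer (800 px scale, scene: 382,325) and the blue one (360,310). The conical tube is at (335,345), vial (300,327), beaker (430,327), wash bottle (412,272), and the tray corners at (530,397), (598,445), (541,527), (467,468). Next I get rough positions.

```bash
cat > h.py <<'E'
from workcell import bot
import numpy as np, cv2
from scipy.spatial.transform import Rotation as R
def ray(c,u,v):
    K,T=c["mtx"],c["T"]; d=np.array([(u-K[0,2])/K[0,0],-(v-K[1,2])/K[1,1],-1.]); return T[:3,3],T[:3,:3]@d
def onz(c,u,v,z):
    o,d=ray(c,u,v); return o+d*(z-o[2])/d[2]
def proj(c,p):
    K,T=c["mtx"],c["T"]; q=T[:3,:3].T@(np.asarray(p)-T[:3,3]); q=np.array([q[0],-q[1],-q[2]]); q=K@q; return q[:2]/q[2]
def down(yaw): # tool y axis (closing line) at angle yaw in world
    y=np.array([np.cos(yaw),np.sin(yaw),0]); z=np.array([0,0,-1.]); return R.from_matrix(np.c_[np.cross(y,z),y,z]).as_rotvec()
E
python3 - <<'E'
from h import *
c=bot.calibration("scene"); s=bot.calibration("side")
S=dict(t1=(530,397,.019),t2=(598,445,.019),t3=(541,527,.019),t4=(467,468,.019),cap=(398,337,.07),rear=(314,278,.07),orange=(383,318,.12),blue=(361,298,.12),petri=(535,483,.018),con=(334,331,.112),vial=(300,322,.059),beaker=(429,318,.068),wash=(412,300,0),reag=(364,230,.148))
for k,(u,v,z) in S.items(): print(k,onz(c,u*.64,v*.64,z).round(3))
S=dict(t1=(448,208,.019),t2=(525,230,.019),t3=(513,262,.019),t4=(430,237,.019),orange=(431,293,.104),blue=(419,312,.111),petri=(502,228,.018),con=(462,324,.112),vial=(445,384,.059),beaker=(395,282,.068),reag=(321,322,.148))
print()
for k,(u,v,z) in S.items(): print(k,onz(s,u*.64,v*.64,z).round(3))
a=cv2.imread('pics/scene0.png')[155:235,185:292];b=cv2.imread('pics/side0.png')[165:275,220:310]
a=cv2.resize(a,(0,0),fx=5,fy=5,interpolation=cv2.INTER_CUBIC)
b=cv2.resize(b,(0,0),fx=5,fy=5,interpolation=cv2.INTER_CUBIC)
cv2.imwrite('pics/w.png',cv2.imread('pics/wrist0.png'))
E
```

```text
t1 [ 0.611 -0.328  0.019]
t2 [ 0.606 -0.473  0.019]
t3 [ 0.414 -0.469  0.019]
t4 [ 0.416 -0.318  0.019]
cap [ 0.524 -0.065  0.07 ]
rear [0.525 0.177 0.07 ]
orange [ 0.512 -0.037  0.12 ]
blue [0.521 0.029 0.12 ]
petri [ 0.471 -0.423  0.018]
con [0.432 0.017 0.112]
vial [0.427 0.118 0.059]
beaker [ 0.603 -0.081  0.068]
wash [0.663 0.011 0.   ]
reag [0.649 0.139 0.148]

t1 [ 0.607 -0.457  0.019]
t2 [ 0.403 -0.431  0.019]
t3 [ 0.401 -0.296  0.019]
t4 [ 0.61  -0.32   0.019]
orange [ 0.513 -0.033  0.104]
blue [0.514 0.033 0.111]
petri [ 0.457 -0.421  0.018]
con [0.43  0.036 0.112]
vial [0.427 0.138 0.059]
beaker [ 0.606 -0.079  0.068]
reag [0.651 0.156 0.148]
```

View pics/w.png

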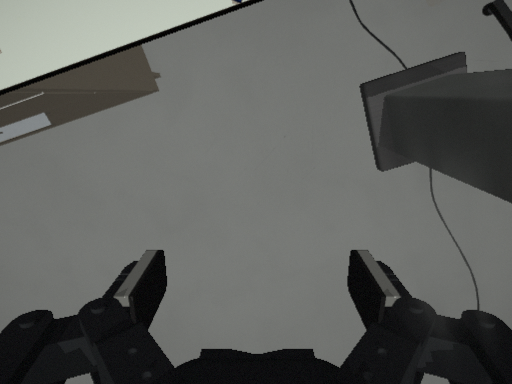

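The wrist camera only sees floor at the start pose. Both fixed views agree on the layout: tube axis at x≈0.52 drawn out towards −y, tray centred at about (0.51,−0.395). I'll check the tall obstacles, then look from above the tube.

```bash
cat >> h.py <<'E'
def tri(pts): # [(cal,u,v)]
    A=np.zeros((3,3));b=np.zeros(3);L=[]
    for c,u,v in pts:
        o,d=ray(c,u,v);d/=np.linalg.norm(d);M=np.eye(3)-np.outer(d,d);A+=M;b+=M@o;L.append((M,o))
    p=np.linalg.solve(A,b);return p,max(np.linalg.norm(M@(p-o)) for M,o in L)
E
python3 - <<'E'
from h import *
c=bot.calibration("scene"); s=bot.calibration("side")
for n,a,b in[("eye",(178,105),(320,372)),("jet",(393,252),(380,268)),("washtop",(413,240),(341,267))]:
    print(n,tri([(c,a[0]*.64,a[1]*.64),(s,b[0]*.64,b[1]*.64)]))
st=bot.read_state(); W=bot.calibration("wrist")["T"]; Rt=R.from_rotvec(st["tcp_rot"]).as_matrix()
print("cam in tool",Rt.T@(W[:3,3]-st["eef_pos"]), (Rt.T@W[:3,:3]).round(2).tolist())
for y in(0,np.pi):
  for p in((.52,-.04,.3),(.52,-.04,.095),(.56,-.43,.07),(.52,-.09,.06),(.52,.03,.1)): 
    q=bot.solve_ik(p,down(y)); print(y,p,None if q is None else np.round(q,2))
print(bot.solve_ik((.1,.42,.42),st["tcp_rot"]))
E
```

```text
eye (array([0.48129494, 0.45165642, 0.39842356]), np.float64(1.753186461203118e-05))
jet (array([0.60121689, 0.02030825, 0.18694845]), np.float64(0.007037971490328671))
washtop (array([0.67482806, 0.02538231, 0.16791207]), np.float64(0.0023122009093035213))
cam in tool [ 0.07807449 -0.0003189  -0.14325977] [[0.0, 0.95, 0.3], [1.0, -0.0, -0.0], [-0.0, 0.3, -0.95]]
0 (0.52, -0.04, 0.3) [ 0.31 -0.15  0.03  0.   -1.75  2.83]
0 (0.52, -0.04, 0.095) [ 0.31 -0.14 -0.34  0.   -1.37  2.83]
0 (0.56, -0.43, 0.07) [-0.37  0.35  0.15  0.   -1.37 -2.77]
0 (0.52, -0.09, 0.06) [ 0.21 -0.11 -0.37  0.   -1.31  2.93]
0 (0.52, 0.03, 0.1) [ 0.44 -0.15 -0.34  0.   -1.38  2.7 ]
3.141592653589793 (0.52, -0.04, 0.3) [ 0.31 -0.15  0.03  0.   -1.75 -0.31]
3.141592653589793 (0.52, -0.04, 0.095) [ 0.31 -0.14 -0.34  0.   -1.37 -0.31]
3.141592653589793 (0.56, -0.43, 0.07) [-0.37  0.35  0.15  0.   -1.37  0.37]
3.141592653589793 (0.52, -0.09, 0.06) [ 0.21 -0.11 -0.37  0.   -1.31 -0.21]
3.141592653589793 (0.52, 0.03, 0.1) [ 0.44 -0.15 -0.34  0.   -1.38 -0.44]
[ 1.80903978e+00 -2.94484943e-01  1.36451012e-01 -6.54819314e-04
 -2.00298724e+00 -5.46301497e-01]
```

Run:
```python
from h import *
st=bot.read_state(); Y=down(np.pi)
bot.move_to((.1,.42,.42),st["tcp_rot"])
bot.move_to((.43,.0,.40),Y)
bot.movel((.515,.02,.26),velocity=.25)
c=bot.calibration("wrist"); im=bot.capture("wrist"); np.save("w1.npy",c["T"])
cv2.imwrite("pics/w1.png",im[:,:,::-1])
print(bot.read_state()["time_s"],c["T"].round(3).tolist())
cv2.imwrite("pics/w1c.png",cv2.resize(im[:300,100:412,::-1],(0,0),fx=2,fy=2,interpolation=cv2.INTER_CUBIC))
```

```text
3.9417 [[-1.0, 0.002, -0.002, 0.515], [-0.001, -0.953, -0.303, -0.057], [-0.002, -0.303, 0.953, 0.405], [0.0, 0.0, 0.0, 1.0]]
```

View pics/w1c.png

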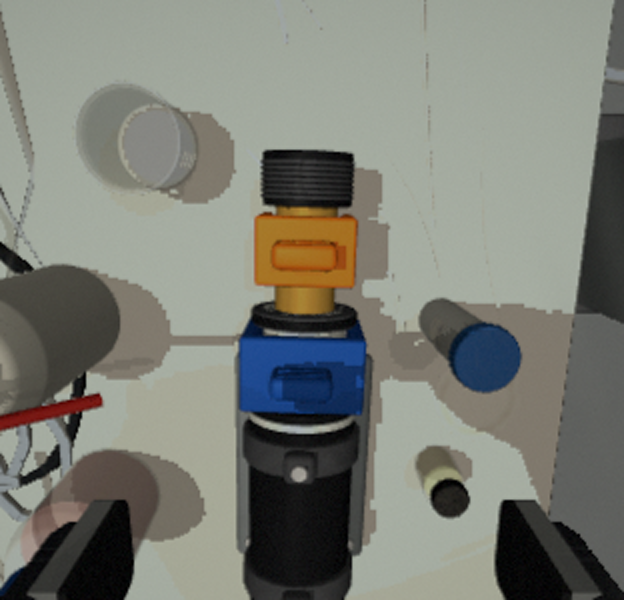

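The wrist view (2x crop) shows the tube running straight along image rows. The orange roof spans columns 255–356, rows 214–287. The blue roof spans columns 240–365, rows 325–412. The cap end is at row 150, columns 261–354, and the red jet tip at (102,402) is clear of the tube.

Run:
```python
from h import *
c=bot.calibration("wrist")
f=lambda u,v,z: onz(c,u/2+100,v/2,z).round(4)[:2]
for n,u,v,z in[("oTL",257,214,.093),("oTR",355,215,.093),("oBL",254,286,.093),("oBR",356,287,.093),("otab",304,256,.115),
 ("bTL",247,337,.1),("bTR",362,337,.1),("bBL",240,410,.1),("bBR",365,412,.1),("btab",303,384,.122),
 ("capL",263,152,.07),("capR",353,152,.07),("captopc",308,150,.09),("collarL",252,318,.07),("collarR",358,318,.07),("colltop",305,305,.098),("barrL",248,520,.07),("barrR",351,520,.07),("footL",238,550,.012),("footR",362,553,.012),("jet",102,402,.187),("conical",486,356,.112),("vial",450,497,.059),("beaker",105,140,.068)]:
    print(n,f(u,v,z))
```

```text
oTL [ 0.5435 -0.0438]
oTR [ 0.4964 -0.0434]
oBL [ 0.5459 -0.0092]
oBR [ 0.4952 -0.0088]
otab [ 0.5206 -0.0263]
bTL [0.5494 0.0151]
bTR [0.4921 0.015 ]
bBL [0.5543 0.0539]
bBR [0.4896 0.0548]
btab [0.5211 0.0327]
capL [ 0.5418 -0.0728]
capR [ 0.4967 -0.0729]
captopc [ 0.519  -0.0728]
collarL [0.5497 0.0117]
collarR [0.4922 0.0116]
colltop [ 0.5205 -0.0006]
barrL [0.5557 0.1352]
barrR [0.4937 0.135 ]
footL [0.5706 0.1928]
footR [0.4815 0.195 ]
jet [0.594  0.0191]
conical [0.4329 0.0215]
vial [0.4326 0.1253]
beaker [ 0.6212 -0.0785]
```

Run:
```python
from h import *
Y=down(np.pi-.018)
bot.move_to((.5205,-.0264,.16),Y)
bot.movel((.5205,-.0264,.094),velocity=.1)
print(bot.read_state()["wrist_force"].round(1))
bot.grab(); s=bot.read_state(); print(s["gripper_width"],s["gripper_force"],s["wrist_force"].round(1))
bot.movel((.5205,-.0264,.22),velocity=.12); s=bot.read_state()
print(s["gripper_width"],s["gripper_force"],s["time_s"],s["wrist_force"].round(1))
im=bot.capture("wrist")
bot.move_to((.50,-.30,.22),Y)
im2=bot.capture("wrist");c=bot.calibration("wrist");np.savez("w2.npz",**c)
print(c["T"].round(3).tolist(),bot.read_state()["time_s"])
o=np.hstack([im[:,96:416],im2[:,56:456]]);cv2.imwrite("pics/w2.png",o[:,:,::-1]); print(o.shape)
```

```text
[ 0.6 -0.3  0.6]
0.33419040112936044 60.00150740146637 [-1.1 -0.5  2.8]
0.3316172240535582 59.90560054779053 7.0167 [-0.7  0.2 -0.8]
[[-1.0, -0.015, -0.005, 0.5], [0.016, -0.953, -0.303, -0.376], [-0.0, -0.303, 0.953, 0.363], [0.0, 0.0, 0.0, 1.0]] 8.1833
(384, 720, 3)
```

View pics/w2.png

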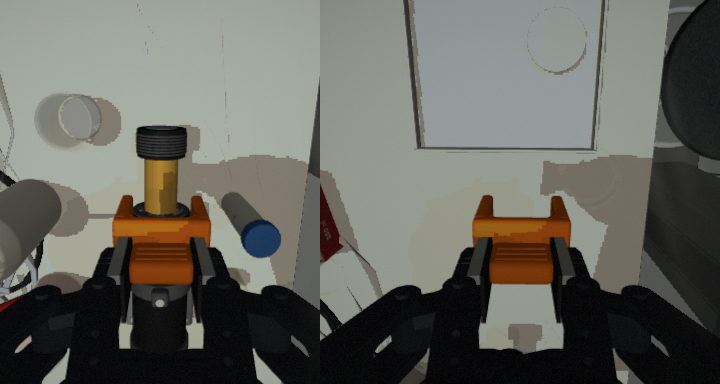

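The orange spacer is held straight. In the right half, the tray's near edge runs from (419,149) to (596,149), and the petri dish is centred at (557,40).

Run:
```python
from h import *
c=bot.calibration("wrist")
for n,u,v,z in[("nl",415,149,.019),("nr",598,149,.019),("left",404,0,.019),("right",605,0,.019),("petri",557,40,.018)]: print(n,onz(c,u-264,v,z).round(4))
Y=down(np.pi-.018)
bot.movel((.555,-.355,.15),ori=Y,velocity=.2)
bot.movel((.555,-.355,.055),velocity=.1)
f0=bot.read_state()["wrist_force"]
z=.055
while z>.042:
    z-=.0015; bot.movel((.555,-.355,z),velocity=.03); f=bot.read_state()["wrist_force"]-f0
    if f[2]>3: break
print(z,f.round(1)); 
bot.gripper_open(); bot.movel((.555,-.355,.15),velocity=.15); print(bot.read_state()["time_s"])
cv2.imwrite("pics/w3.png",bot.capture("wrist")[:,:,::-1])
```

```text
nl [ 0.6172 -0.3186  0.019 ]
nr [ 0.4156 -0.3154  0.019 ]
left [ 0.6108 -0.4627  0.019 ]
right [ 0.4173 -0.4596  0.019 ]
petri [ 0.4628 -0.4255  0.018 ]
0.04599999999999999 [-2.9  1.8  8. ]
12.8917
```

View pics/w3.png

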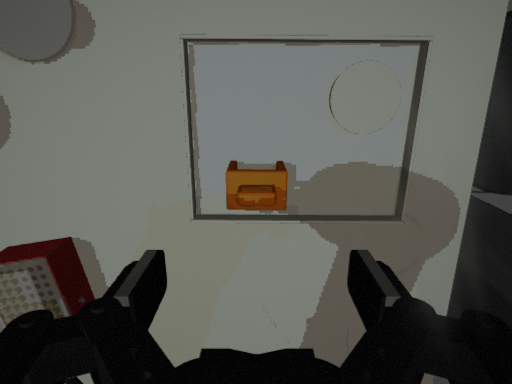

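The orange spacer stands upright in the tray (237–287,165–208), clear of the petri dish. Now I push the inner tube home.

```bash
cat >> h.py <<'E'
def push(x,y,z,ymax,F=15,step=.003):
    f0=bot.read_state()["wrist_force"]; L=[]
    while y<ymax:
        y+=step; bot.movel((x,y,z),velocity=.04); s=bot.read_state(); f=(s["wrist_force"]-f0)[1]; L.append((round(y,4),round(float(s["eef_pos"][1]),4),round(float(f),1)))
        if f<-F: break
    print(L,s["time_s"]); return y
E
python3 - <<'E'
from h import *
Y=down(np.pi-.018)
bot.move_to((.52,-.13,.15),Y); bot.grab()
bot.movel((.519,-.125,.06),velocity=.15)
bot.movel((.519,-.092,.06),velocity=.15)
y=push(.5195,-.092,.06,-.015)
im=bot.capture("side"); im2=bot.capture("wrist")
o=np.hstack([cv2.resize(im[150:290,200:330],(0,0),fx=3,fy=3),im2[:, 96:416] if 0 else cv2.resize(im2,(410,420))])
cv2.imwrite("pics/p1.png",o[:,:,::-1])
E
```

```text
[(-0.089, -0.0892, 1.5), (-0.086, -0.086, 0.4), (-0.083, -0.083, -1.0), (-0.08, -0.0802, -3.2), (-0.077, -0.0772, -4.1), (-0.074, -0.0741, -3.7), (-0.071, -0.071, -3.9), (-0.068, -0.0679, -2.8), (-0.065, -0.065, -3.2), (-0.062, -0.062, -2.7), (-0.059, -0.059, -2.7), (-0.056, -0.056, -2.4), (-0.053, -0.053, -3.5), (-0.05, -0.05, -4.0), (-0.047, -0.047, -3.1), (-0.044, -0.044, -3.2), (-0.041, -0.041, -3.9), (-0.038, -0.038, -3.8), (-0.035, -0.035, -3.3), (-0.032, -0.032, -4.4), (-0.029, -0.029, -3.6), (-0.026, -0.0283, -14.4), (-0.023, -0.0282, -26.0)] 21.4833
```

View pics/p1.png

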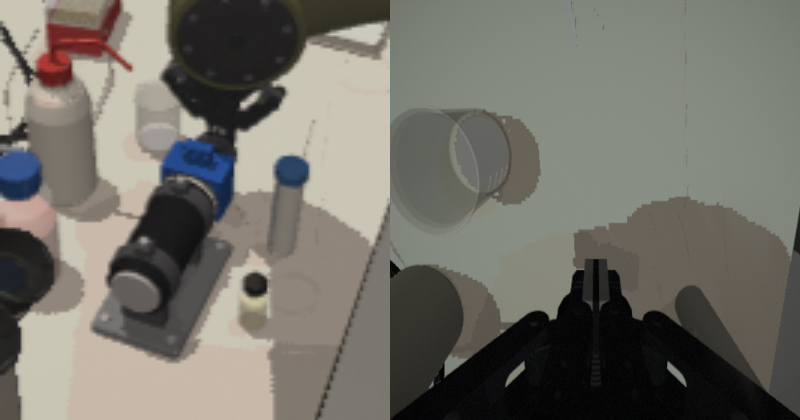

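The tube hit a firm stop (26 N) after 55 mm of travel. That fits a 46 mm inner draw plus about 9 mm of slip up to the blue spacer, which still sits on the tube. I'll back off and re-measure the blue spacer by colour against the first wrist picture.

Run:
```python
from h import *
Y=down(np.pi-.018)
bot.movel((.519,-.06,.06),velocity=.1); bot.movel((.519,-.06,.2),velocity=.25); bot.gripper_open()
bot.movel((.515,.02,.26),ori=down(np.pi),velocity=.2)
im=bot.capture("wrist"); cv2.imwrite("pics/w4.png",im[:,:,::-1])
def m(im):
    h=cv2.cvtColor(im,cv2.COLOR_RGB2HSV); k=cv2.inRange(h,(105,150,60),(125,255,255)); k[:,:200]=0;k[:,300:]=0
    y,x=np.nonzero(k); return np.percentile(x,[1,99]),np.percentile(y,[1,99]),len(x),x.mean(),y.mean()
print(m(cv2.imread("pics/w1.png")[:,:,::-1])); print(m(im),bot.read_state()["time_s"])
cv2.imwrite("pics/w4c.png",cv2.resize(im[:300,100:412,::-1],(0,0),fx=2,fy=2,interpolation=cv2.INTER_CUBIC))
```

```text
(array([220., 281.]), array([168., 206.]), 2321, np.float64(250.50753985351142), np.float64(187.00775527789745))
(array([219., 280.]), array([170., 208.]), 2317, np.float64(249.52697453603798), np.float64(189.10358221838584)) 24.2917
```

View pics/w4c.png

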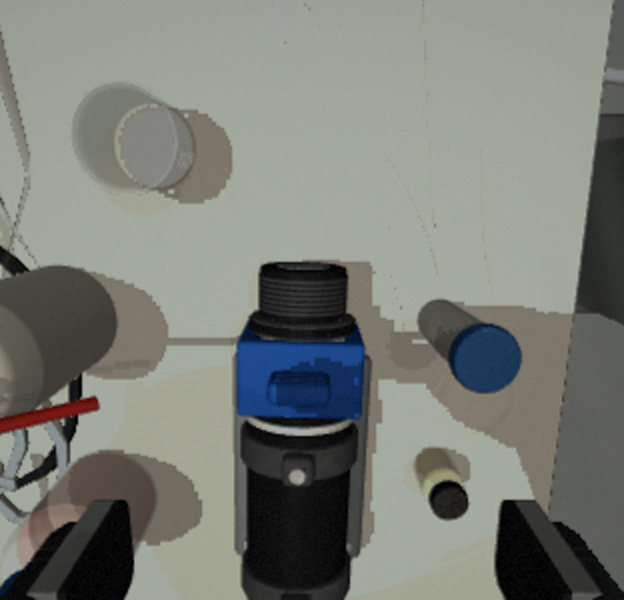

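The inner cap now sits against the collar (rows 262–335), and the blue spacer has shifted about 2 mm in +y, to y≈0.036. The red jet (tip at 99,404) comes close to the open gripper's knuckles, so I bias the grasp slightly away from it.

Run:
```python
from h import *
Y=down(np.pi+.03); x,y=.5205,.0385
bot.movel((x,y,.20),ori=Y,velocity=.15)
f0=bot.read_state()["wrist_force"]
for z in(.16,.13,.101):
    bot.movel((x,y,z),velocity=.1); print((bot.read_state()["wrist_force"]-f0).round(1))
bot.grab(); s=bot.read_state(); print(s["gripper_width"],s["gripper_force"],(s["wrist_force"]-f0).round(1))
for z in(.106,.13,.26):
    bot.movel((x,y,z),velocity=.12); s=bot.read_state(); print(s["gripper_width"],(s["wrist_force"]-f0).round(1),s["time_s"])
cv2.imwrite("pics/w5.png",bot.capture("wrist")[:,:,::-1])
```

```text
[ 0.4 -0.6 -0.6]
[-0.2 -0.2  0.2]
[-0.3 -0.7  0.6]
0.33002406530069794 59.3046486005187 [-1.6  0.2  2.5]
0.3351805267315226 [-1.6  0.2  1. ] 27.1083
0.33514398129502915 [ 0.7 -0.2  0.9] 27.4583
0.3366009068640779 [-0.2  0.1 -0.8] 28.6917
```

View pics/w5.png

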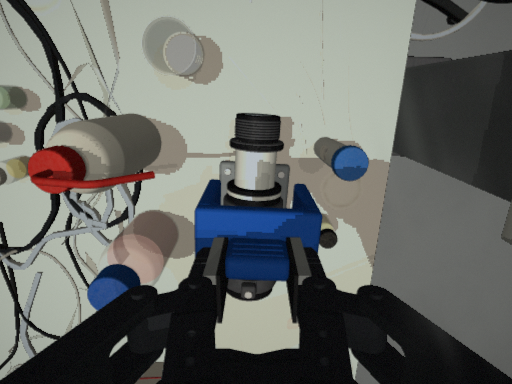

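The blue spacer is held level, the middle tube (row 150–185) is still out, and the bottles haven't moved. Next I place the spacer and push the middle tube home.

Run:
```python
from h import *
Y=down(np.pi-.018)
bot.movel((.52,-.2,.26),velocity=.3)
p=lambda z:(.555,-.425,z)
bot.movel(p(.16),ori=Y,velocity=.25); bot.movel(p(.068),velocity=.12)
f0=bot.read_state()["wrist_force"]; z=.068
while z>.05:
    z-=.0015; bot.movel(p(z),velocity=.03); f=bot.read_state()["wrist_force"]-f0
    if f[2]>3: break
print(z,f.round(1)); bot.gripper_open(); bot.movel(p(.17),velocity=.15)
im=bot.capture("wrist")
bot.move_to((.52,-.11,.17),Y); bot.grab()
bot.movel((.519,-.08,.06),velocity=.15); bot.movel((.519,-.04,.06),velocity=.1)
push(.5205,-.04,.06,.035)
s=bot.read_state(); e=s["eef_pos"]
bot.movel((.519,-.04,.06),velocity=.1); bot.movel((.519,-.09,.2),velocity=.2)
bot.movel((.519,-.06,.26),ori=down(np.pi),velocity=.2)
im2=bot.capture("wrist"); print(bot.read_state()["time_s"])
cv2.imwrite("pics/end.png",np.hstack([cv2.resize(i,(400,300)) for i in(im,im2)])[:,:,::-1])
```

```text
0.059 [-0.5  2.3  7.3]
[(-0.037, -0.0372, 0.3), (-0.034, -0.034, -0.1), (-0.031, -0.0308, -0.3), (-0.028, -0.0279, 0.0), (-0.025, -0.025, -2.5), (-0.022, -0.0218, -1.8), (-0.019, -0.0187, -1.4), (-0.016, -0.0157, -1.0), (-0.013, -0.0127, 0.0), (-0.01, -0.0097, -0.9), (-0.007, -0.0067, -1.5), (-0.004, -0.0037, -0.6), (-0.001, -0.0007, -1.7), (0.002, 0.0023, -0.5), (0.005, 0.0053, -0.9), (0.008, 0.0083, -0.2), (0.011, 0.0113, -1.1), (0.014, 0.0116, -11.8), (0.017, 0.0118, -23.9)] 42.9583
45.1
```

View pics/end.png

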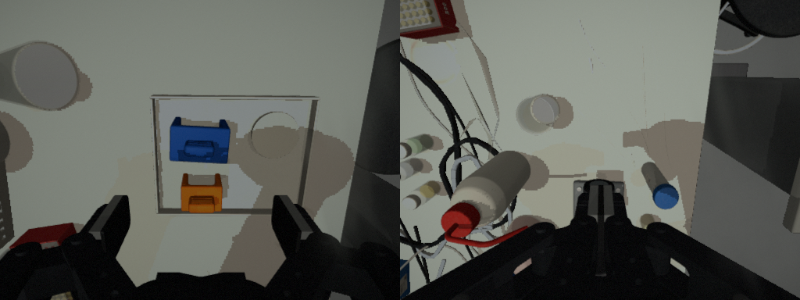

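Both spacers stand upright in the tray, blue at (200,140) and orange at (202,192), clear of the petri dish. The second push ran exactly 40 mm, the blue spacer's length, to a firm stop.

```bash
python3 -c "
from workcell import bot
print(bot.finish_job())"
```

```text
the job is handed in; nothing more can be done
None
```

I handed the job in at about 45 s: the inner tube was pushed home first with the blue spacer still on, then the middle tube, both spacers stand upright in the white tray, and no bystander was seen to move; no verdict came back.

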